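# Swing the boom microscope over the board and leave it standing still

### The arm

A 6-joint arm with a two-finger parallel gripper is mounted at the origin on the work surface. World frame = base frame: x ahead of the robot, y to its left, z up, the work surface at z = 0. Lengths are in mm, angles in rad, forces in N, time in s.
With the tool pointing down it reaches from about 300 to 775 mm from the base axis. Payload 14.6 kg.
Tool frame: the origin (TCP) lies between the finger pads; the fingertips stand manip.nose_length ahead of it and the grasp point (between the pads) lies 11 mm behind it (manip.nose_length is the distance from the TCP to the fingertips, in mm); z points along the fingers, y is the line along which they close (so a half turn about z gives the same grasp; the last joint's range is limited). The gripper opens to 94 mm and grips with 3 to 60 N. Pads are 16 mm wide; open, the fingers measure 119 mm over their backs; the gripper's body (75 mm by 177 mm) begins 78 mm behind the grasp point.
Start: joints at [-1.193, 0.3, 1.521, -0, 1.321, -0.067], TCP at [236.644, -496.476, 213.446] pointing down, gripper open.
Joint ranges: [-3.03, 3.03], [-0.79, 2.21], [0.23, 2.52], [-1.04, 4.18], [0, 3.07], [-2.55, 2.55]. Speed limits (rad/s): [2.22, 2.22, 2.57, 3.14, 3.14, 3.14].

### API

Orientations are given as [roll, pitch, yaw] about the fixed x, y, z axes, in that order (R = Rz(yaw) Ry(pitch) Rx(roll)).
In Python, from cell import manip, cams, job gives the robot as it stands.
- The arm moves only by the tool jog_arm, never from a script. Its argument "commands" is a list of rows, each an object of numbers: "dx", "dy", "dz": the shift along the tool's x, y, z each as a share of 40 mm, from -1 to 1; "ax", "ay", "az": the turn, a rotation vector about the tool's x, y, z each as a share of 10 degrees, from -1 to 1; "gripper": the closure, from 0 (fully open) to 1 (shut). A call has 1 to 10 rows; each row shifts and turns the commanded pose from where the row before left it, along the tool's axes as they then stand; what a row does not reach is not made up. A row lasts 1/8 s, in which the tool goes at most 62.5 mm and 10.7 degrees, less where a joint would pass 70% of its speed; a pose out of reach is approached as far as the arm can. A call with a number of a shift or a turn outside -1 to 1 is refused whole. A call with a gripper value outside its range is refused whole. The fingers move at their own pace and stop on an object; "squeeze" is the grip in N (left out, the last holds). Time passes only in rows, so rows that do not move let the fingers close. It gives the time, the measured TCP pose, the force, the opening and the grip force at its end, in the units of the state.
- manip.read_state(): the state, without advancing time (a new reading comes with each control period).
- cams.camera(name): name is "scene" or "top" or "wrist"; returns a dict with "image" (400x640x3 uint8, red, green, blue), "fx", "fy", "cx", "cy" (pixels), "world_to_cam" (4x4, takes a point from world to camera coordinates). Camera axes: x right, y down, z forward; pixel columns grow to the right and rows downward; lengths in mm; the calibration is good to about 2 mm. The wrist camera is an equidistant fisheye: a pixel r from the principal point sees the ray r / f radians off the axis. A picture is of the moment at which its call begins. There is no depth.
- job.sign_off(): hands the job in; it is judged then, once.
The state is a dict: "clock": time; "joints": joint angles; "qd": joint speeds; "effort": joint torques, N m; "eef_pos": TCP position; "eef_rot": TCP orientation; "wrist_force": force on the tool from outside, world axes, zero at the start; "moment": the same for the moment, N m; "finger_gap": finger opening in mm; "finger_force": force on a finger pad.
Only numpy, scipy, OpenCV 4.12 (cv2) and the standard library are available. Lean on these libraries where they do the work, as an engineer would, in place of code of your own. Each camera call takes 0.05 s, during which the arm holds its last target. There are 200 camera calls.

### The job

The inspection microscope on its heavy, free-swinging boom is parked off to one side. Pushing gently and only on the two springy rubber bumpers at the sides of its head, swing it round until its lens is over the middle of the circuit board clamped in the holder, bring it to rest there and take the hand away, so that it stands still over the board, untouched, for at least three seconds while the picture is taken. Do not fling or strike it or let it run into the stops at the ends of its swing, do not touch the microscope itself, and leave the other things on the bench where they are.

Things in the scene. Friction and masses are not known exactly. Their poses are not given: they have to be found in the camera images.
- scope (a joint): Swing angle of the microscope boom about the upright post, rad. At 0 the boom points along the stand's own -x axis (roughly at the robot); it grows clockwise seen from above, as the head moves from the robot's right (-y) to its left (+y). Starts between -0.80 and -0.60; end stops at -1.0 and +1.0. Ball bearings with next to no friction: once pushed it coasts on for many seconds
- pivot (a point): Point on the axis of the upright steel post (40 mm thick, 317 mm high) about which the boom swings, 250 mm above the bench; its axes are those of the fixed stand, z up. Round the post sits the boom's grey hub, 52 mm in radius, top at 223 mm; a counterweight sticks out behind
- head_top (a point): Centre of the flat top of the white microscope head, 250 mm above the bench, 310 mm from the post axis, nothing above it. Do not touch the head or boom themselves. The head is a box 150 mm along the boom, 110 mm across, 130 mm high (underside at 120 mm). Axes turn with the boom: x from head to post, y across, z up. Boom behind it: 100 mm wide, top at 213 mm
- bumper_l (a point): Middle of the outermost line of the black half-round rubber bumper on the head's left side: 87 mm off the head's middle (head_top's +y), 212 mm above the bench. The bumper lies along the boom, 110 mm long, 32 mm in radius, top at 244 mm, too wide to grip. It is springy: about 300 N/m, hardly damped, gives way up to 25 mm and springs back, so the head bounces off a hand held still
- bumper_r (a point): The same bumper on the head's right side, mirrored: 87 mm off the head's middle to -y, 212 mm above the bench. Push this one to swing the head to the robot's left, the other one to brake it or send it back
- lens (a point): Centre of the lens under the head, straight below head_top, 310 mm from the post axis, 90 mm above the bench. All that swings weighs nominally 8 kg, with 0.49 kg m2 about the post (hidden, 0.75 to 1.35 times that); bearing friction about 0.01 N m s/rad and 0.0008 N m
- board (a point): Centre of the upper face of the clamped circuit board (90 by 116 mm), 42 mm above the bench, 304 to 316 mm from the post axis, so the lens can be swung over it. The holder is fixed: black base 130 by 160 mm, two aluminium rails 46 mm high
- bottle: Standing clear bottle, 60 mm across, 150 mm high, a bystander; origin at the centre of its underside
- reel: Black component reel lying flat, 170 mm across, 16 mm high, a bystander; origin at the centre of its underside
- bin: Open yellow bin 130 by 100 by 55 mm, a bystander; origin at the centre of its underside
- driver: Screwdriver lying on the mat, a bystander; origin at its underside near the middle
Not all that is in view belongs to the job. What is shaped like the part that bears board but pink is not meant.

How it is judged (in metres and radians):
On the way:
1. the microscope stands still with its lens over the middle of the board, untouched, for three seconds (horizontal distance between lens and board below 0.036 m and velocity of joint scope between -0.02 and 0.02 rad/s and contact force between each of the fingers, the arm and anything else below 0.2 N), for 3 s.
At the end, for the whole second after the job is handed in: the lens is within 36 mm (seen from above) of the board's centre and the boom turns slower than 0.02 rad/s, untouched; before that it has stood so for 3 s (horizontal distance between lens and board below 0.036 m and velocity of joint scope between -0.02 and 0.02 rad/s).
It fails at once if the boom runs into an end stop (beyond 0.96 rad either way) (value of joint scope above 0.96 rad or value of joint scope below -0.96 rad).
It fails at once if the boom is flung (faster than 0.9 rad/s) (velocity of joint scope above 0.9 rad/s or velocity of joint scope below -0.9 rad/s).
It fails at once if something is struck or pressed with more than 35 N (contact force between any of the fingers, the arm and anything else above 35 N).
It fails at once if the microscope is touched (over 2 N) anywhere but on its bumpers (contact force between any of the fingers, the arm and scope_head above 2 N or contact force between any of the fingers, the arm and scope_objective above 2 N or contact force between any of the fingers, the arm and scope_ring_light above 2 N or contact force between any of the fingers, the arm and scope_boom above 2 N or contact force between any of the fingers, the arm and scope_hub above 2 N or contact force between any of the fingers, the arm and scope_tail above 2 N or contact force between any of the fingers, the arm and scope_counterweight above 2 N).
It fails at once if a bystander is moved by more than 30 mm (distance of any of bottle, reel, bin, driver from where it was at the start of the episode above 0.03 m).
It also fails if it takes over 42 s, if anything falls off the work surface, if the arm or the gripper's body presses on something with over 40 N, if the wrist force passes 120 N, or if a joint passes its speed limit or range.

## Working session

There is one attempt and no reset: what is moved stays moved. The work goes in short steps, Python scripts to look and compute and a tool call to move; the robot and the scene stay as the last step left them, time stands still between calls to the robot, and variables do not carry over. Pictures are saved under pics/ and viewed, at most 10 in all, crops included, and the job is handed in when it is done.

Besides the shell and the picture viewer there is one more tool, called after "Emit:" as a command line: name --argument value ..., lists and objects as JSON in quotes. jog_arm: Moves the arm, as the interface text tells. Shift numbers are shares of 40 mm and turn numbers shares of 10 degrees, none past 1 either way. Its arguments: {"type":"object","properties":{"commands":{"type":"array"},"squeeze":{"type":"number"}},"required":["commands"]}

```bash
ls; mkdir -p pics; cat > h.py <<'E'
import numpy as np, cv2
from cell import manip, cams, job
def grab(n,tag):
    c=cams.camera(n); cv2.imwrite(f'pics/{tag}.png',c['image'][:,:,::-1]); return c
def proj(c,p):
    p=np.atleast_2d(p); q=(c['world_to_cam']@np.c_[p,np.ones(len(p))].T)[:3]
    return np.c_[c['fx']*q[0]/q[2]+c['cx'],c['fy']*q[1]/q[2]+c['cy']]
def back(c,u,v,z):
    T=np.linalg.inv(c['world_to_cam']); d=T[:3,:3]@[(u-c['cx'])/c['fx'],(v-c['cy'])/c['fy'],1]; o=T[:3,3]
    return o+d*(z-o[2])/d[2]
E
python3 - <<'E'
from h import *
for n in('scene','top'):
    c=grab(n,n+'0'); print(n,c['fx'],c['cx'],c['cy'],np.linalg.inv(c['world_to_cam']).round(3).tolist())
print(manip.read_state(),manip.nose_length)
E
```

```text
pics
scene 427.06885865978415 318.5386533352569 199.66944235183092 [[0.618, 0.743, -0.257, 854.921], [0.786, -0.586, 0.196, -294.444], [-0.005, -0.324, -0.946, 1466.021], [0.0, 0.0, 0.0, 1.0]]
top 443.2277949115191 319.3110293599785 198.0404793448316 [[-0.018, -0.982, 0.186, 252.754], [-1.0, 0.021, 0.015, -20.884], [-0.018, -0.185, -0.982, 1485.228], [0.0, 0.0, 0.0, 1.0]]
{'clock': 0.1, 'joints': array([-1.19256438e+00,  3.00406713e-01,  1.52149269e+00, -1.05459399e-05,
        1.32070616e+00, -6.66032008e-02]), 'qd': array([ 6.56962482e-05, -1.03684326e-04, -3.31799764e-03,  5.22781413e-04,
        9.21855940e-04,  5.54317017e-04]), 'effort': array([ 1.59282823e-03, -5.32639575e+01, -3.53286088e+01,  7.09665706e-02,
        2.34897877e-02, -7.62841250e-05]), 'eef_pos': array([ 236.58238139, -496.27436507,  212.95903908]), 'eef_rot': array([-3.14058132e+00, -5.72199478e-05,  4.44837729e-01]), 'wrist_force': array([ 0.10490933, -0.06539322,  0.33276515]), 'moment': array([ 0.01111504,  0.03628476, -0.01431568]), 'finger_force': 0.0, 'finger_gap': 94.41712960119109} 8.0
```

View pics/scene0.png

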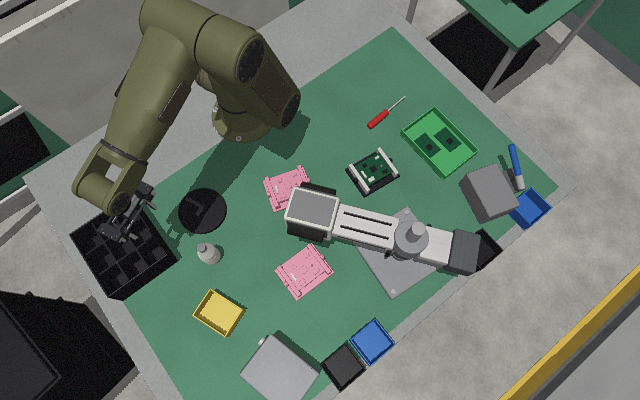

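View pics/top0.png

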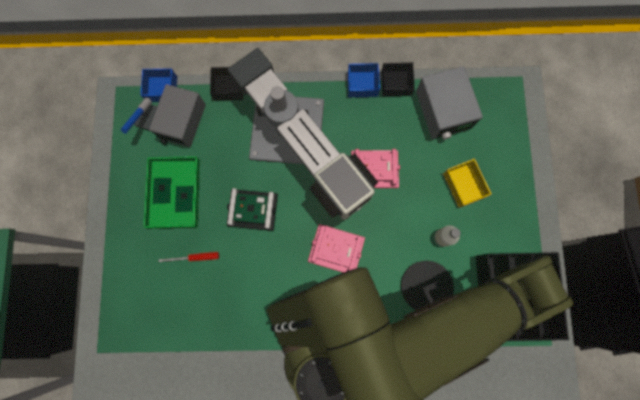

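Seen: the board holder with aluminium rails is at top (252,210), scene (373,172). Look-alikes are the pink holders at top (337,248) and (377,168), and the green tray with loose boards at (172,193). I choose the black and aluminium holder and check it in a crop.

```bash
python3 - <<'E'
import cv2
a=cv2.imread('pics/top0.png')[40:240,210:400]; b=cv2.imread('pics/scene0.png')[130:300,270:460]
a=cv2.resize(a,(400,421),interpolation=2); b=cv2.resize(b,(400,358),interpolation=2); b=cv2.copyMakeBorder(b,0,63,0,0,0)
cv2.imwrite('pics/crop.png',cv2.hconcat([a,b]))
E
```

```text
(no output)
```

View pics/crop.png

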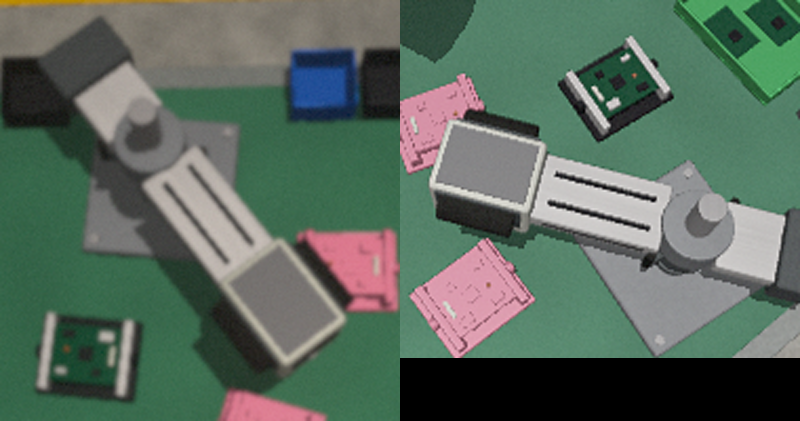

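Crop: it's a green board in a black base with two aluminium rails, at top (251,207), so the choice holds. The post top is at top (277.5,92) and the head top is centred at (344,183.5).

```bash
python3 - <<'E'
from h import *
t=cams.camera('top'); s=cams.camera('scene')
for n,a,b,z in(('post',(277.5,92.3),(418.2,229.8),317),('head',(344.4,183.5),(311.8,213.1),250),('board',(250.9,207.2),(373.1,172.3),42),('bottle',(447,236),(207,253),75),('reel',(427,286),(202,211),16),('bin',(467,183),(218,312),30),('tray',(172,193),(440,142),10)):
    print(n,back(t,*a,z).round(1),back(s,*b,z).round(1))
E
```

```text
post [778.9 108.5 317. ] [782.9 106.2 317. ]
head [526.9 -74.9 250. ] [544.8 -84.  250. ]
board [499.7 227.6  42. ] [507.3 219.6  42. ]
bottle [ 388.  -402.5   75. ] [ 394.3 -410.5   75. ]
reel [ 233.1 -342.4   16. ] [ 236.6 -345.7   16. ]
bin [ 568.2 -493.9   30. ] [ 565.3 -493.7   30. ]
tray [560.1 503.9  10. ] [562.  509.3  10. ]
```

```bash
python3 - <<'E'
from h import *
from scipy.ndimage import map_coordinates as mc, gaussian_filter as gf
C=[cams.camera('top'),cams.camera('scene')]
G=[gf(c['image'].mean(2).astype(float),.8) for c in C]
def rect(px,py,q,z=250,r=310,L=150,W=110,n=60):
    d=np.array([-np.cos(q),np.sin(q)]);t=np.array([np.sin(q),np.cos(q)]);h=np.array([px,py])+r*d
    s=np.linspace(-.5,.5,n)
    e=[(s*L,0*s+W/2),(s*L,0*s-W/2),(0*s+L/2,s*W)]
    f=lambda o:np.vstack([np.c_[h+np.outer(a*(1+o/L),d)+np.outer(b*(1+o/W),t),np.full(n,z)] for a,b in e])
    return f
def score(p,k):
    f=rect(*p); a,b=[mc(G[k],proj(C[k],f(o))[:,::-1].T,order=1) for o in(-8,8)]
    return np.mean(a-b)
from scipy.optimize import brute,fmin
for name,ks in(('top',[0]),('scene',[1]),('both',[0,1])):
    r=brute(lambda p:-sum(score(p,k) for k in ks),(slice(766,796,3),slice(92,122,3),slice(-.75,-.55,.01)),finish=fmin,full_output=True)
    q=r[0][2];print(name,r[0].round(3),r[1],r[0][:2]+310*np.array([-np.cos(q),np.sin(q)]))
E
```

```text
top [ 7.79990e+02  1.11091e+02 -6.36000e-01] -78.58676559211767 [530.58207491 -73.01680386]
scene [ 7.82180e+02  1.09139e+02 -6.33000e-01] -79.79809128103484 [532.16317772 -74.14172706]
both [ 7.81058e+02  1.10089e+02 -6.35000e-01] -155.86031513062971 [531.46094826 -73.76191426]
```

```bash
python3 - <<'E'
from h import *
for n,(u,v) in(('top',(251,207)),('scene',(373,172))):
    c=cams.camera(n); g=c['image'].min(2).astype(np.uint8); m=np.zeros_like(g); m[v-28:v+28,u-32:u+32]=1
    k,l,s,ce=cv2.connectedComponentsWithStats(((g>120)&(m>0)).astype(np.uint8))
    i=np.argsort(-s[1:,4])[:2]+1
    e=[back(c,*ce[j],44)[:2] for j in i]; print(n,s[i].tolist(),ce[i].round(1).tolist(),np.round(e,1).tolist(),np.mean(e,0))
E
```

```text
top [[266, 192, 7, 36, 149], [228, 189, 8, 35, 137]] [[268.9, 209.2], [231.6, 206.2]] [[491.4, 167.6], [504.2, 291.2]] [497.77936784 229.41304707]
scene [[349, 163, 21, 29, 124], [377, 147, 21, 28, 120]] [[358.6, 176.8], [387.6, 160.4]] [[488.9, 166.9], [504.8, 290.4]] [496.87685413 228.62947388]
```

Emit:
jog_arm --commands '[{"gripper":1,"dz":0},{"gripper":1,"dz":-0.5,"dy":-1},{"gripper":1,"dz":-0.5,"dx":0.5,"dy":-0.5}]' --squeeze 20

```text
schema error: expected keys dx, dy, dz, ax, ay, az, gripper
```

Emit:
jog_arm --commands '[{"dx":0.5,"dy":0,"dz":0,"ax":0,"ay":0,"az":0,"gripper":1},{"dx":1,"dy":-0.3,"dz":0,"ax":0,"ay":0,"az":0,"gripper":1},{"dx":1,"dy":-0.3,"dz":0,"ax":0,"ay":0,"az":0,"gripper":1},{"dx":1,"dy":-0.3,"dz":0,"ax":0,"ay":0,"az":0,"gripper":1},{"dx":1,"dy":-0.3,"dz":0,"ax":0,"ay":0,"az":0,"gripper":1},{"dx":1,"dy":-0.3,"dz":0,"ax":0,"ay":0,"az":0,"gripper":1},{"dx":1,"dy":-0.3,"dz":0,"ax":0,"ay":0,"az":0,"gripper":1},{"dx":1,"dy":-0.3,"dz":0,"ax":0,"ay":0,"az":0,"gripper":1},{"dx":1,"dy":-0.2,"dz":0,"ax":0,"ay":0,"az":0,"gripper":1},{"dx":1,"dy":-0.2,"dz":0,"ax":0,"ay":0,"az":0,"gripper":1}]' --squeeze 20

```text
clock: 1.65
eef_pos: [538.2, -240.5, 213.6]
eef_rot: [3.142, -0.0, 0.445]
wrist_force: [0.3, -0.8, 1.0]
finger_gap: 0.8
finger_force: 0.0
```

Emit:
jog_arm --commands '[{"dx":0.9,"dy":-0.2,"dz":0.1,"ax":0,"ay":0,"az":-0.3,"gripper":1},{"dx":0.8,"dy":-0.2,"dz":0.2,"ax":0,"ay":0,"az":-0.4,"gripper":1},{"dx":0.5,"dy":-0.2,"dz":0.1,"ax":0,"ay":0,"az":-0.4,"gripper":1},{"dx":0,"dy":0,"dz":0,"ax":0,"ay":0,"az":0,"gripper":1},{"dx":0,"dy":0,"dz":0,"ax":0,"ay":0,"az":0,"gripper":1}]'

```text
clock: 2.28
eef_pos: [602.2, -180.6, 197.8]
eef_rot: [3.141, -0.0, 0.636]
wrist_force: [-0.6, -0.6, -0.8]
finger_gap: 0.4
finger_force: 0.0
```

```bash
python3 - <<'E'
from h import *
s=manip.read_state(); print(s['eef_pos'],s['eef_rot'],s['wrist_force'],s['finger_gap'])
c=grab('scene','s1'); cv2.imwrite('pics/s1c.png',cv2.resize(c['image'][100:320,180:480,::-1],(800,587),interpolation=2))
E
```

```text
[ 602.21057371 -180.5939931   197.81938026] [ 3.14129075e+00 -6.69698211e-05  6.35518085e-01] [-0.59110887 -0.55885227 -0.82471963] 0.3652252486565771
```

View pics/s1c.png

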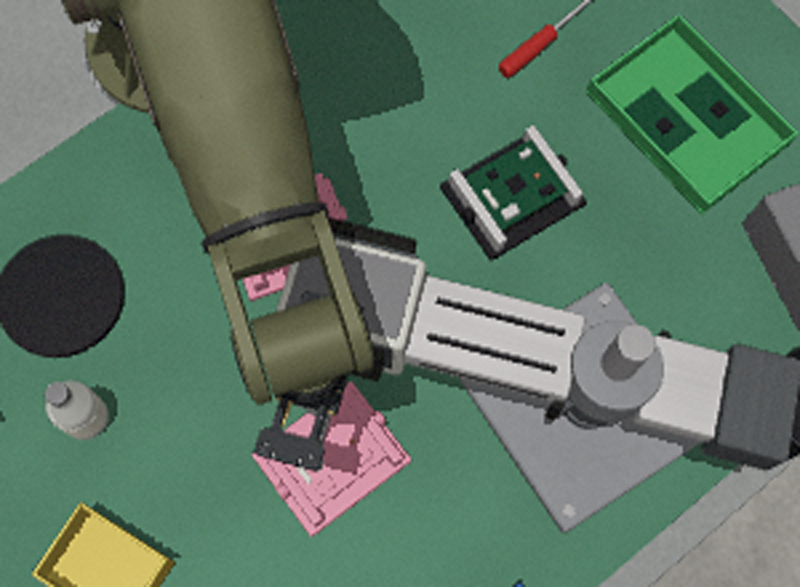

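Emit:
jog_arm --commands '[{"dx":0,"dy":-0.2,"dz":0,"ax":0,"ay":0,"az":0,"gripper":1},{"dx":0,"dy":-0.2,"dz":0,"ax":0,"ay":0,"az":0,"gripper":1},{"dx":0,"dy":-0.08,"dz":0,"ax":0,"ay":0,"az":0,"gripper":1},{"dx":0,"dy":-0.08,"dz":0,"ax":0,"ay":0,"az":0,"gripper":1},{"dx":0,"dy":-0.08,"dz":0,"ax":0,"ay":0,"az":0,"gripper":1},{"dx":0,"dy":-0.08,"dz":0,"ax":0,"ay":0,"az":0,"gripper":1},{"dx":0,"dy":-0.08,"dz":0,"ax":0,"ay":0,"az":0,"gripper":1}]'

```text
clock: 3.2
eef_pos: [583.4, -154.4, 197.4]
eef_rot: [-3.142, 0.0, 0.637]
wrist_force: [0.6, -0.2, -0.6]
finger_gap: 0.6
finger_force: 0.4
```

Emit:
jog_arm --commands '[{"dx":0,"dy":-0.08,"dz":0,"ax":0,"ay":0,"az":0,"gripper":1},{"dx":0,"dy":-0.08,"dz":0,"ax":0,"ay":0,"az":0,"gripper":1}]'

```text
clock: 3.45
eef_pos: [579.6, -149.3, 197.5]
eef_rot: [3.141, 0.0, 0.637]
wrist_force: [-0.1, -1.1, -0.0]
finger_gap: 0.5
finger_force: 0.5
```

Emit:
jog_arm --commands '[{"dx":0,"dy":-0.08,"dz":0,"ax":0,"ay":0,"az":0,"gripper":1},{"dx":0,"dy":-0.08,"dz":0,"ax":0,"ay":0,"az":0,"gripper":1}]'

```text
clock: 3.7
eef_pos: [575.8, -143.9, 197.5]
eef_rot: [-3.141, -0.0, 0.637]
wrist_force: [0.6, -1.1, -0.2]
finger_gap: 0.2
finger_force: 0.0
```

```bash
cat >> h.py <<'E'
from scipy.ndimage import map_coordinates as mc, gaussian_filter as gf
P=np.array([781.,110.]); QB=.397
def meas(c,lo,hi):
    "boom angle by edge fit of head-top outline, front+side edges"
    g=gf(c['image'].mean(2).astype(float),.8)
    def sc(q):
        d=np.array([-np.cos(q),np.sin(q)]);t=np.array([np.sin(q),np.cos(q)]);n=60;s=np.linspace(-.5,.5,n);v=[]
        for o in(-8,8):
            v.append(mc(g,proj(c,np.vstack([np.c_[P+np.outer(310+a,d)+np.outer(b,t),np.full(n,250)] for a,b in((s*150,0*s+55+o/2),(s*150,0*s-55-o/2),(0*s+75+o/2,s*110))]))[:,::-1].T,order=1))
        return np.median(v[0]-v[1])+np.mean(v[0]-v[1])
    Q=np.arange(lo,hi,.002); S=[sc(q) for q in Q]; return Q[np.argmax(S)],max(S)
def look(lo=-.8,hi=.8):
    t0=manip.read_state()['clock']; r={n:meas(cams.camera(n),lo,hi) for n in('top','scene')}; print(t0,{k:(round(a,3),round(b)) for k,(a,b) in r.items()})
E
python3 - <<'E'
from h import *
s=manip.read_state(); print(s['eef_pos'],s['wrist_force'])
look()
E
```

```text
[ 575.8174708  -143.89965194  197.45861505] [ 0.58317493 -1.05395931 -0.19534895]
3.7 {'top': (np.float64(-0.576), 18), 'scene': (np.float64(-0.576), 46)}
```

Emit:
jog_arm --commands '[{"dx":0,"dy":-0.07,"dz":0,"ax":0,"ay":0,"az":0,"gripper":1},{"dx":0,"dy":0,"dz":0,"ax":0,"ay":0,"az":0,"gripper":1},{"dx":0,"dy":0.5,"dz":0,"ax":0,"ay":0,"az":0,"gripper":1},{"dx":0,"dy":0.3,"dz":-0.6,"ax":0,"ay":0,"az":0,"gripper":1}]'

```text
clock: 4.3
eef_pos: [593.0, -168.0, 220.1]
eef_rot: [-3.139, 0.002, 0.637]
wrist_force: [-1.0, 0.2, 0.6]
finger_gap: 0.6
finger_force: 0.0
```

```bash
python3 - <<'E'
from h import *
s=manip.read_state(); print(s['eef_pos'])
look()
E
```

```text
[ 593.02849175 -167.98371296  220.09807879]
4.3 {'top': (np.float64(-0.48), 48), 'scene': (np.float64(-0.476), 64)}
```

Emit:
jog_arm --commands '[{"dx":0,"dy":0,"dz":-1,"ax":0,"ay":0,"az":0,"gripper":1},{"dx":0,"dy":0,"dz":-1,"ax":0,"ay":0,"az":0,"gripper":1},{"dx":0.2,"dy":-0.4,"dz":-0.1,"ax":0,"ay":0,"az":0,"gripper":1},{"dx":0.5,"dy":-1,"dz":0,"ax":0,"ay":0,"az":0,"gripper":1},{"dx":0.5,"dy":-1,"dz":0,"ax":0,"ay":0,"az":0,"gripper":1},{"dx":0.5,"dy":-1,"dz":0,"ax":0,"ay":0,"az":0,"gripper":1},{"dx":0.5,"dy":-1,"dz":0,"ax":0,"ay":0,"az":0,"gripper":1},{"dx":0.5,"dy":-1,"dz":0,"ax":0,"ay":0,"az":0,"gripper":1},{"dx":0.5,"dy":-1,"dz":0,"ax":0,"ay":0,"az":0,"gripper":1},{"dx":0.5,"dy":-1,"dz":0,"ax":0,"ay":0,"az":0,"gripper":1}]'

```text
clock: 5.65
eef_pos: [535.0, 160.3, 303.8]
eef_rot: [-3.141, 0.001, 0.637]
wrist_force: [0.8, -0.3, -0.5]
finger_gap: 0.7
finger_force: 0.0
```

Emit:
jog_arm --commands '[{"dx":0.56,"dy":-1,"dz":0,"ax":0,"ay":0,"az":0,"gripper":1},{"dx":0.56,"dy":-1,"dz":0,"ax":0,"ay":0,"az":0,"gripper":1},{"dx":0.56,"dy":-1,"dz":0,"ax":0,"ay":0,"az":0,"gripper":1},{"dx":0,"dy":0,"dz":0.6,"ax":0,"ay":0,"az":-0.9,"gripper":1},{"dx":0,"dy":0,"dz":0.7,"ax":0,"ay":0,"az":-0.9,"gripper":1},{"dx":0,"dy":0,"dz":0.7,"ax":0,"ay":0,"az":-0.9,"gripper":1},{"dx":0,"dy":0,"dz":0.65,"ax":0,"ay":0,"az":-0.8,"gripper":1},{"dx":0,"dy":0,"dz":0,"ax":0,"ay":0,"az":0,"gripper":1}]'

```text
clock: 6.65
eef_pos: [517.3, 294.6, 196.6]
eef_rot: [-3.138, 0.003, 1.247]
wrist_force: [-0.8, -0.3, 0.6]
finger_gap: 0.6
finger_force: 0.0
```

```bash
python3 - <<'E'
from h import *
s=manip.read_state(); print(s['eef_pos'],s['eef_rot'])
look()
E
```

```text
[517.28796954 294.62810519 196.60286505] [-3.13802647  0.00342659  1.24719813]
6.65 {'top': (np.float64(-0.122), 161), 'scene': (np.float64(-0.12), 193)}
```

Emit:
jog_arm --commands '[{"dx":0,"dy":0,"dz":0,"ax":0,"ay":0,"az":0,"gripper":1},{"dx":0,"dy":0,"dz":0,"ax":0,"ay":0,"az":0,"gripper":1},{"dx":0,"dy":0,"dz":0,"ax":0,"ay":0,"az":0,"gripper":1},{"dx":0,"dy":0,"dz":0,"ax":0,"ay":0,"az":0,"gripper":1},{"dx":0,"dy":0,"dz":0,"ax":0,"ay":0,"az":0,"gripper":1},{"dx":0,"dy":0,"dz":0,"ax":0,"ay":0,"az":0,"gripper":1},{"dx":0,"dy":0,"dz":0,"ax":0,"ay":0,"az":0,"gripper":1},{"dx":0,"dy":0,"dz":0,"ax":0,"ay":0,"az":0,"gripper":1},{"dx":0,"dy":0,"dz":0,"ax":0,"ay":0,"az":0,"gripper":1},{"dx":0,"dy":0,"dz":0,"ax":0,"ay":0,"az":0,"gripper":1}]'

```text
clock: 8.0
eef_pos: [518.9, 294.8, 199.4]
eef_rot: [-3.142, 0.0, 1.248]
wrist_force: [-0.1, 0.5, 0.2]
finger_gap: 0.4
finger_force: 0.0
```

```bash
python3 - <<'E'
from h import *
s=manip.read_state(); print(s['eef_pos'],s['eef_rot'])
look()
E
```

```text
[518.94774145 294.79293388 199.44049569] [-3.14156882e+00  1.56824001e-06  1.24768998e+00]
8.0 {'top': (np.float64(0.074), 160), 'scene': (np.float64(0.076), 201)}
```

Emit:
jog_arm --commands '[{"dx":0,"dy":0,"dz":0,"ax":0,"ay":0,"az":0,"gripper":1},{"dx":0,"dy":0,"dz":0,"ax":0,"ay":0,"az":0,"gripper":1},{"dx":0,"dy":0,"dz":0,"ax":0,"ay":0,"az":0,"gripper":1},{"dx":0,"dy":0,"dz":0,"ax":0,"ay":0,"az":0,"gripper":1},{"dx":0,"dy":0,"dz":0,"ax":0,"ay":0,"az":0,"gripper":1},{"dx":0,"dy":0,"dz":0,"ax":0,"ay":0,"az":0,"gripper":1},{"dx":0,"dy":0,"dz":0,"ax":0,"ay":0,"az":0,"gripper":1},{"dx":0,"dy":0,"dz":0,"ax":0,"ay":0,"az":0,"gripper":1}]'

```text
clock: 9.1
eef_pos: [519.0, 294.8, 199.5]
eef_rot: [3.142, -0.0, 1.248]
wrist_force: [-0.1, 0.2, -0.5]
finger_gap: 0.4
finger_force: 0.0
```

```bash
python3 - <<'E'
from h import *
s=manip.read_state(); print(s['eef_pos'],s['eef_rot'])
look()
E
```

```text
[519.00365903 294.75490795 199.47396717] [ 3.14153624e+00 -5.93110545e-05  1.24759465e+00]
9.1 {'top': (np.float64(0.23), 136), 'scene': (np.float64(0.232), 201)}
```

Emit:
jog_arm --commands '[{"dx":0,"dy":0,"dz":0,"ax":0,"ay":0,"az":0,"gripper":1},{"dx":0.064,"dy":0,"dz":0,"ax":0,"ay":0,"az":0,"gripper":1},{"dx":0.064,"dy":0,"dz":0,"ax":0,"ay":0,"az":0,"gripper":1},{"dx":0.064,"dy":0,"dz":0,"ax":0,"ay":0,"az":0,"gripper":1},{"dx":0.064,"dy":0,"dz":0,"ax":0,"ay":0,"az":0,"gripper":1},{"dx":0.064,"dy":0,"dz":0,"ax":0,"ay":0,"az":0,"gripper":1},{"dx":0.064,"dy":0,"dz":0,"ax":0,"ay":0,"az":0,"gripper":1},{"dx":0.064,"dy":0,"dz":0,"ax":0,"ay":0,"az":0,"gripper":1},{"dx":0.064,"dy":0,"dz":0,"ax":0,"ay":0,"az":0,"gripper":1},{"dx":0.064,"dy":0,"dz":0,"ax":0,"ay":0,"az":0,"gripper":1}]'

```text
clock: 10.45
eef_pos: [526.3, 316.8, 199.4]
eef_rot: [-3.141, 0.0, 1.248]
wrist_force: [-0.5, -0.4, 1.0]
finger_gap: 0.2
finger_force: 0.0
```

```bash
python3 - <<'E'
from h import *
s=manip.read_state(); print(s['eef_pos'],s['wrist_force'])
t0=s['clock'];print(t0,meas(cams.camera('scene'),.2,.6))
E
```

```text
[526.27724157 316.76322526 199.39962074] [-0.54398544 -0.4361474   1.03388856]
10.45 (np.float64(0.37000000000000016), np.float64(192.2860518274112))
```

Emit:
jog_arm --commands '[{"dx":0.08,"dy":0,"dz":0,"ax":0,"ay":0,"az":0,"gripper":1},{"dx":0.08,"dy":0,"dz":0,"ax":0,"ay":0,"az":0,"gripper":1}]'

```text
clock: 10.75
eef_pos: [528.4, 322.8, 199.4]
eef_rot: [-3.141, 0.0, 1.248]
wrist_force: [0.3, 0.6, -0.1]
finger_gap: 0.6
finger_force: 0.0
```

```bash
python3 - <<'E'
from h import *
s=manip.read_state(); print(s['eef_pos'],s['wrist_force'])
t0=s['clock'];print(t0,meas(cams.camera('scene'),.2,.6))
E
```

```text
[528.35657806 322.83729525 199.43643344] [ 0.32000065  0.59284211 -0.05854744]
10.75 (np.float64(0.36800000000000016), np.float64(193.91227361140585))
```

Emit:
jog_arm --commands '[{"dx":0.6,"dy":0,"dz":0,"ax":0,"ay":0,"az":0,"gripper":1},{"dx":0.8,"dy":0,"dz":0,"ax":0,"ay":0,"az":0,"gripper":1},{"dx":0,"dy":0,"dz":0,"ax":0,"ay":0,"az":0,"gripper":1},{"dx":0,"dy":0,"dz":0,"ax":0,"ay":0,"az":0,"gripper":1},{"dx":0,"dy":0,"dz":0,"ax":0,"ay":0,"az":0,"gripper":1},{"dx":0,"dy":0,"dz":0,"ax":0,"ay":0,"az":0,"gripper":1},{"dx":0,"dy":0,"dz":0,"ax":0,"ay":0,"az":0,"gripper":1},{"dx":0,"dy":0,"dz":0,"ax":0,"ay":0,"az":0,"gripper":1},{"dx":0,"dy":0,"dz":0,"ax":0,"ay":0,"az":0,"gripper":1},{"dx":0,"dy":0,"dz":0,"ax":0,"ay":0,"az":0,"gripper":1}]'

```text
clock: 12.05
eef_pos: [546.1, 375.8, 199.4]
eef_rot: [-3.142, -0.0, 1.248]
wrist_force: [-0.0, -0.2, 0.9]
finger_gap: 0.0
finger_force: 0.0
```

```bash
python3 - <<'E'
from h import *
s=manip.read_state(); print(s['eef_pos'],s['wrist_force'])
look(.2,.6)
c=grab('scene','s2'); cv2.imwrite('pics/s2c.png',cv2.resize(c['image'][100:320,180:480,::-1],(800,587),interpolation=2))
E
```

```text
[546.09484576 375.79527929 199.44256966] [-0.02965278 -0.21822422  0.86360083]
12.05 {'top': (np.float64(0.368), 146), 'scene': (np.float64(0.362), 208)}
```

View pics/s2c.png

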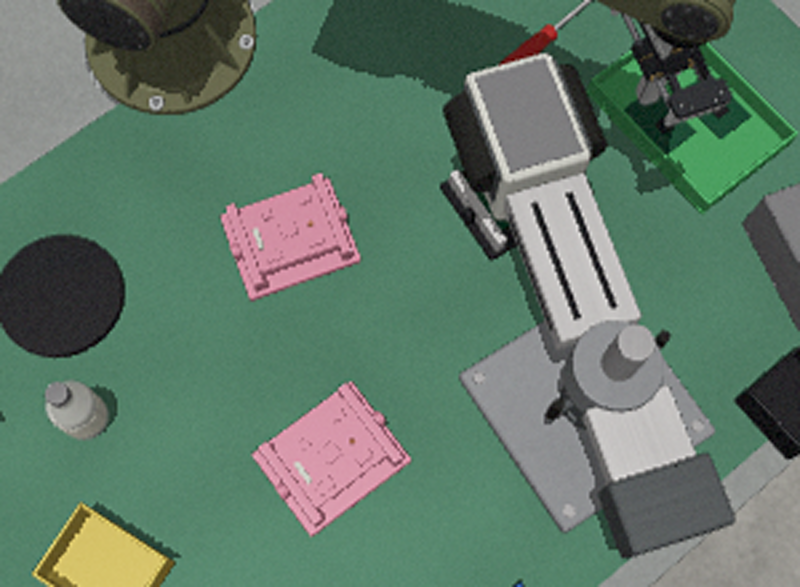

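The head stands over the holder at crop (530,115), with the hand clear beside it at (695,95). It's about 10 mm off centre and drifting below 0.005 rad/s. I'll wait out the three seconds and recheck.

Emit:
jog_arm --commands '[{"dx":0,"dy":0,"dz":0,"ax":0,"ay":0,"az":0,"gripper":1},{"dx":0,"dy":0,"dz":0,"ax":0,"ay":0,"az":0,"gripper":1},{"dx":0,"dy":0,"dz":0,"ax":0,"ay":0,"az":0,"gripper":1},{"dx":0,"dy":0,"dz":0,"ax":0,"ay":0,"az":0,"gripper":1},{"dx":0,"dy":0,"dz":0,"ax":0,"ay":0,"az":0,"gripper":1},{"dx":0,"dy":0,"dz":0,"ax":0,"ay":0,"az":0,"gripper":1},{"dx":0,"dy":0,"dz":0,"ax":0,"ay":0,"az":0,"gripper":1},{"dx":0,"dy":0,"dz":0,"ax":0,"ay":0,"az":0,"gripper":1},{"dx":0,"dy":0,"dz":0,"ax":0,"ay":0,"az":0,"gripper":1},{"dx":0,"dy":0,"dz":0,"ax":0,"ay":0,"az":0,"gripper":1}]'

```text
clock: 13.45
eef_pos: [546.1, 375.8, 199.4]
eef_rot: [-3.142, 0.0, 1.248]
wrist_force: [0.5, -0.9, 0.6]
finger_gap: 0.5
finger_force: 0.0
```

Emit:
jog_arm --commands '[{"dx":0,"dy":0,"dz":0,"ax":0,"ay":0,"az":0,"gripper":1},{"dx":0,"dy":0,"dz":0,"ax":0,"ay":0,"az":0,"gripper":1},{"dx":0,"dy":0,"dz":0,"ax":0,"ay":0,"az":0,"gripper":1},{"dx":0,"dy":0,"dz":0,"ax":0,"ay":0,"az":0,"gripper":1},{"dx":0,"dy":0,"dz":0,"ax":0,"ay":0,"az":0,"gripper":1},{"dx":0,"dy":0,"dz":0,"ax":0,"ay":0,"az":0,"gripper":1},{"dx":0,"dy":0,"dz":0,"ax":0,"ay":0,"az":0,"gripper":1},{"dx":0,"dy":0,"dz":0,"ax":0,"ay":0,"az":0,"gripper":1}]'

```text
clock: 14.45
eef_pos: [546.1, 375.8, 199.5]
eef_rot: [-3.142, -0.0, 1.248]
wrist_force: [-0.2, -0.6, 0.3]
finger_gap: 0.2
finger_force: 0.0
```

```bash
python3 - <<'E'
from h import *
look(.2,.6)
E
```

```text
14.45 {'top': (np.float64(0.364), 146), 'scene': (np.float64(0.36), 209)}
```

```bash
python3 -c "
from cell import job
print(job.sign_off())"
```

```text
the job is handed in; nothing more can be done
None
```

I swung the microscope over the board, braked it and handed the job in; it stood nearly still and untouched for about 4 s (clock 10.5 to 14.5 s), with the lens about 11 mm off the board's centre by the camera measurements (verdict not shown).

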